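# Bring the day counter to the start of the week

## Task

Flick the top of the day counter's toothed wheel away from the robot with a fingertip, click by click, until the one broad tooth rests in line with the two index fins, and do not click it past them. Touch the wheel gently; do not lift or push the counter about, and leave the salt shaker, honey jar and spice jar where they stand.

Things in the scene. Friction and masses are not known exactly. Their poses are not given: they have to be found in the camera images.
- counter: day counter: dark steel stand 138 (x) x 88 (y) mm, 0.9 kg, loose on rubber feet. Origin: centre of its underside; z up; +x: the way the top of the wheel is flicked, its near side is -x. Side blocks 40 mm high leave a slot 32 mm wide in which an aluminium wheel turns on a level axle along y; cheeks up to 80 mm high (16 to 24 mm either side of the middle) carry it.
- day_wheel (a joint): angle of the wheel (rad), grows as its top moves to the counter's +x. Springs make it rest at whole clicks (multiples of 0.8976) from 0 to 6, with stops just beyond. Goal: 5 clicks = 4.488; the start is 2 to 4 clicks short. One click needs 1 to 3 N at a tooth; past half way it snaps on by itself. A fingertip 12 to 15 mm below the highest tooth tip height (107 mm) holds a tooth well.
- axle (a point): middle of the axle, 62 mm above the counter's underside. The wheel has a hub of 27 mm radius and 7 teeth 51.4 deg apart, tips 45 mm from the axle, 7 mm thick along the rim; six are 11 mm wide along the axle, one 29 mm. At rest two teeth stand 25.7 deg before and behind straight up, tips 20 mm before and behind the axle, 103 mm high: pushing the near one over to the far one's place is one click.
- broad_tooth (a point): middle of the tip of the one broad tooth (29 mm wide along the axle), 45 mm from the axle; it turns with the wheel, and at the goal it is the near one of the two top teeth
- index_fin (a point): between the ends of the two index fins, one on each cheek (16 to 24 mm either side of the middle), 26 mm from the axle on a line that leans 25.7 deg from straight up towards the counter's -x; fixed to the stand. At the goal the broad tooth continues this line
- salt_shaker: salt shaker with grey cap, 44 mm across, 90 mm high, stands to the left (+y) of the counter; origin: centre of its underside
- honey_jar: honey jar with pale lid, 64 mm across, 96 mm high, to the right (-y) of the counter; origin: centre of its underside
- spice_jar: glass spice jar with red lid, 45 mm across, 106 mm high, beyond the salt shaker; origin: centre of its underside
Not all that is in view belongs to the job. There is more than one size of the counter; the one meant has the size given above.

How it is judged:
At the end, for the whole second after the job is handed in: The wheel rests in the click with the broad tooth in line with the index fins (within 0.15 rad of 4.488), the counter stands flat within 20 mm of where it stood, and the salt shaker, honey jar and spice jar stand upright within 15 mm of where they stood (value of joint day_wheel between 4.338 and 4.638 rad and velocity of joint day_wheel between -0.1 and 0.1 rad/s and distance of counter from where it was at the start of the episode below 0.02 m and angle between counter's own z axis and vertical below 0.05 rad and distance of each of salt_shaker, honey_jar, spice_jar from where it was at the start of the episode below 0.015 m and angle between each of salt_shaker, honey_jar, spice_jar's own z axis and vertical below 0.1 rad); the robot touches nothing.
It fails at once if the wheel is turned more than half a click past the index fins (value of joint day_wheel above 4.937 rad).
It fails at once if the wheel or its stand is pressed with more than 30 N (contact force between the fingers and counter above 30 N).
It fails at once if the counter is lifted, tipped or pushed about (20 mm, or 0.15 rad) (distance of counter from where it was at the start of the episode above 0.02 m or angle between counter's own z axis and vertical above 0.15 rad).
It fails at once if the salt shaker, honey jar or spice jar is moved by 15 mm (distance of any of salt_shaker, honey_jar, spice_jar from where it was at the start of the episode above 0.015 m).
It also fails if it takes over 54 s, if anything falls off the work surface, if the arm or the gripper's body presses on something with over 40 N, if the wrist force passes 120 N, or if a joint passes its speed limit or range.

## Robot

A 6-joint arm with a two-finger parallel gripper is mounted at the origin on a cart in front of the work surface, level with it; the furniture and walls round the work are solid. World frame = base frame: x ahead of the robot, y to its left, z up, the work surface at z = 0. Lengths are in m, angles in rad, forces in N, time in s.
With the tool pointing down it reaches from about 0.25 to 0.725 m from the base axis. Payload 4 kg.
Tool frame: the origin (TCP) lies on the mounting face of the last link; the fingertips stand 173 mm ahead of it and the grasp point (between the pads) lies 155 mm ahead of it; z points along the fingers, y is the line along which they close (so a half turn about z gives the same grasp; the last joint's range is limited). The gripper opens to 85 mm and grips with 20 to 120 N. Pads are 22 mm wide; open, the fingers measure 114 mm over their backs; the gripper's body (76 mm by 85 mm) begins 54 mm behind the grasp point. The pads swing forward as they close: fully open they stand 13 mm farther back than shut.
Start: joints at [1.136, 0.241, 0.005, 1.335, 0, 1.571], TCP at [0.211, 0.453, 0.405] pointing down, gripper open.
Joint ranges: [-2.72, 2.72], [-1.05, 1.87], [-1.09, 1.28], [-1.99, 2.15], [-1.42, 1.44], [-3.14, 3.14]. Speed limits (rad/s): [2.79, 2.79, 3.14, 3.14, 3.14, 3.14].

## Interface

Orientations are given as a unit quaternion [w, x, y, z].
In Python, from cell import robot gives the robot as it stands.
- The arm moves only by the tool apply_moves, never from a script. Its arguments are lists of equal length, an entry for each row: "delta_pos": the shift along the tool's x, y, z in units of 40 cm (1.0 is 40 cm), a list of three; "twist": the turn, a rotation vector about the tool's x, y, z in units of 30 degrees (1.0 is 30 degrees), a list of three; "grip": the opening, from 0 (shut) to 1 (fully open). A call has 1 to 12 rows; each row shifts and turns the commanded pose from where the row before left it, along the tool's axes as they then stand; what a row does not reach is not made up. A row lasts 1/10 s, in which the tool goes at most 50 mm and 8.59 degrees, less where a joint would pass 70% of its speed; a pose out of reach is approached as far as the arm can. A call with a number of a shift or a turn outside -1 to 1 is refused whole. A call with a gripper value outside its range is refused whole. The fingers move at their own pace and stop on an object; the grip force is fixed at half the most. Time passes only in rows, so rows that do not move let the fingers close. It gives the time, the measured TCP pose, the force, the opening and the grip force at its end, in the units of the state.
- robot.observe(): the state, without advancing time (a new reading comes with each control period).
- robot.capture(name): name is "side" or "top"; returns (picture, depth): 420x560x3 uint8, red, green, blue; 420x560 float32, m along the optical axis (not along the pixel's ray), 0 where there is no reading.
- robot.calibration(name): a dict with "fovy" (degrees; the focal length in pixels is half the picture's height over the tangent of half this angle, whatever the lens; pixels are square), "cx", "cy" (the principal point, pixels), "R" (3x3) and "t" (3): a world point X has camera coordinates R X + t. Camera axes: x right, y down, z forward; pixel columns grow to the right and rows downward; lengths in m; the calibration is good to about 2 mm. A picture is of the moment at which its call begins. calibration takes no time and is no camera call.
- robot.job_done(): hands the job in; it is judged then, once.
The state is a dict: "t": time; "joints": joint angles; "qvel": joint speeds; "effort": joint torques, N m; "ee_pos": TCP position; "orientation": TCP orientation; "wrist_force": force on the tool from outside, world axes, zero at the start; "ft_torque": the same for the moment, N m; "finger_gap": opening from 0.0 (shut) to 1.0 (fully open); "grip_force": force on a finger pad.
Only numpy, scipy, OpenCV 4.12 (cv2) and the standard library are available. Lean on these libraries where they do the work, as an engineer would, in place of code of your own. Each camera call takes 0.05 s, during which the arm holds its last target. There are 200 camera calls.

## Working session

There is one attempt and no reset: what is moved stays moved. The work goes in short steps, Python scripts to look and compute and a tool call to move; the robot and the scene stay as the last step left them, time stands still between calls to the robot, and variables do not carry over. Pictures are saved under pics/ and viewed, at most 10 in all, crops included, and the job is handed in when it is done.

Besides the shell and the picture viewer there is one more tool, called after "Emit:" in YAML: its name, and indented under it one key for each argument. apply_moves: Moves the arm, as the interface text tells. Shifts and turns lie within -1 to 1; 1 stands for 40 cm of shift or 30 degrees of turn. Its arguments: {"type":"object","properties":{"delta_pos":{"type":"array","items":{"type":"array","items":{"type":"number","minimum":-1,"maximum":1}}},"twist":{"type":"array","items":{"type":"array","items":{"type":"number","minimum":-1,"maximum":1}}},"grip":{"type":"array","items":{"type":"number"}}},"required":["delta_pos","twist","grip"]}

```bash
mkdir -p pics
cat > h.py <<'E'
import numpy as np,cv2
from cell import robot
def cap(n,f):
    p,d=robot.capture(n); cv2.imwrite(f'pics/{f}.png',p[:,:,::-1]); np.save(f'{f}.npy',d); return p,d
def pt(n,d,u,v,z=None):
    c=robot.calibration(n);f=210/np.tan(np.radians(c['fovy'])/2)
    r=np.array([(u-c['cx'])/f,(v-c['cy'])/f,1]);R=np.array(c['R']);t=np.array(c['t'])
    if z is None: return R.T@(r*d[int(v),int(u)]-t)
    o=-R.T@t;w=R.T@r;return o+w*(z-o[2])/w[2]
def pix(n,X):
    c=robot.calibration(n);f=210/np.tan(np.radians(c['fovy'])/2)
    x=np.array(c['R'])@X+c['t'];return c['cx']+f*x[0]/x[2],c['cy']+f*x[1]/x[2]
E
python3 - <<'E'
from h import *
print(robot.observe())
for n in('side','top'):
    cap(n,n+'0');c=robot.calibration(n);print(c, -np.array(c['R']).T@c['t'])
a=cv2.imread('pics/side0.png');b=cv2.imread('pics/top0.png')
E
```

```text
{'t': 0.0, 'joints': array([ 1.13599943e+00,  2.41397612e-01,  3.72047639e-03,  1.33522620e+00,
       -8.60685352e-06,  1.57085363e+00]), 'qvel': array([-0.00181381,  0.00160567,  0.00108304,  0.00047637,  0.00087096,
        0.00134169]), 'effort': array([ 8.72913347e-05, -3.72315681e+01,  2.52409959e+01,  1.70333823e-02,
       -2.91967649e-05,  7.10568500e-06]), 'ee_pos': array([0.21049644, 0.45322395, 0.40381884]), 'orientation': array([-2.22998620e-04,  2.15717893e-01,  9.76455161e-01, -1.02964076e-03]), 'wrist_force': array([ 0.26075572, -0.04452403,  0.09793813]), 'ft_torque': array([-0.03355001,  0.01049703, -0.00625497]), 'grip_force': 0.0, 'finger_gap': 0.9990979800026245}
{'fovy': 51.899009247088, 'cx': 279.9587693166149, 'cy': 210.87668436455283, 'R': array([[ 0.99941504,  0.03139412, -0.01356424],
       [ 0.01395545, -0.7364768 , -0.67631883],
       [-0.03122218,  0.67573392, -0.73648411]]), 't': array([-0.48947427,  0.036134  ,  1.34364138])} [ 0.53063509 -0.86596559  1.00736929]
{'fovy': 49.456962074275836, 'cx': 275.41572514844415, 'cy': 199.55192771281486, 'R': array([[-0.00208449, -0.99999671, -0.00149552],
       [-0.98792489,  0.00229101, -0.15491664],
       [ 0.15491955,  0.00115454, -0.98792641]]), 't': array([-0.00362113,  0.50048184,  1.07514245])} [ 0.32787033 -0.00600902  1.13968917]
```

View pics/side0.png

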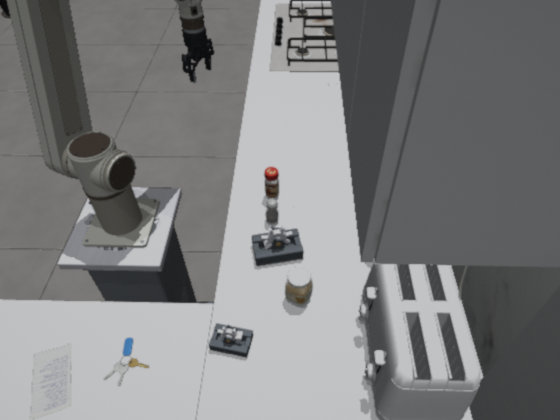

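View pics/top0.png

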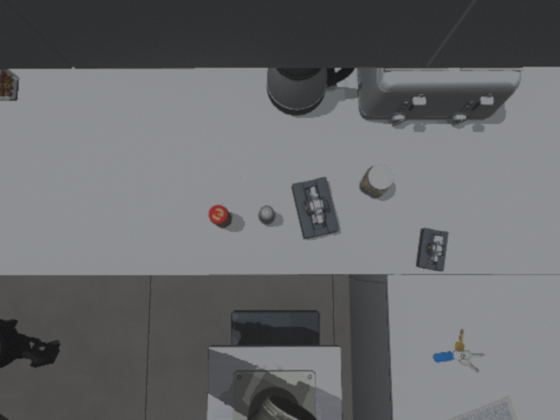

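The large counter is at about top (316,208) and side (277,245). The salt shaker is at top (267,214), the honey jar at (377,180) and the spice jar at (219,215). I'll enlarge these next.

Run:
```python
import cv2,numpy as np
a=cv2.imread('pics/side0.png')[220:270,245:310];b=cv2.imread('pics/top0.png')[170:245,282:352]
a=cv2.resize(a,None,fx=8,fy=8,interpolation=2);b=cv2.resize(b,None,fx=8,fy=8,interpolation=2)
a=cv2.convertScaleAbs(a,alpha=1.4);b=cv2.convertScaleAbs(b,alpha=1.3)
cv2.imwrite('pics/s1.png',a);cv2.imwrite('pics/t1.png',b)
```

```text
(no output)
```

View pics/s1.png

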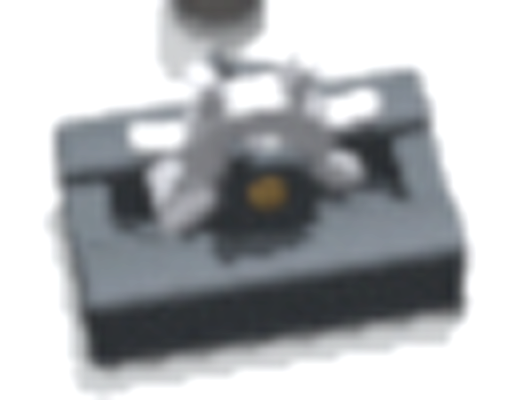

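View pics/t1.png

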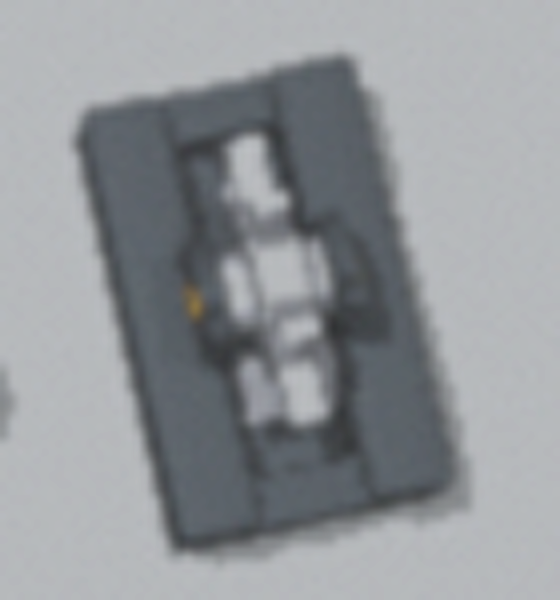

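The stand's top corners in the top crop are about (80,122), (350,58), (455,487) and (175,548). I'll fit the pose and overlay the teeth for each hypothesis to find the broad one.

Run:
```python
from h import *
C=[(80,122),(350,58),(455,487),(175,548)]
P=np.array([pt('top',None,282+u/8,170+v/8,0.04) for u,v in C]);print(P.round(4))
print([np.linalg.norm(P[i]-P[(i+1)%4]).round(4) for i in range(4)])
xa=(P[0]+P[1]-P[2]-P[3]);yaw=np.arctan2(xa[1],xa[0]);c=P.mean(0);print('yaw',np.degrees(yaw),c)
np.save('pose.npy',[c[0],c[1],yaw])
d=np.load('top0.npy');ds=np.load('side0.npy')
Rz=np.array([[np.cos(yaw),-np.sin(yaw),0],[np.sin(yaw),np.cos(yaw),0],[0,0,1]])
o=np.array([c[0],c[1],0])
def loc(n,d,u,v): return (Rz.T@(pt(n,d,u,v)-o))*1000
for u,v in [(245,155),(260,195),(285,275),(300,325),(260,390),(305,390),(300,450),(230,285),(320,285)]: print('top',u,v,loc('top',d,282+u/8,170+v/8).round())
for u,v in [(265,190),(165,190),(190,210),(205,100),(300,80),(345,165),(70,220)]: print('side',u,v,loc('side',ds,245+u/8,220+v/8).round())
# overlay
b=cv2.imread('pics/t1.png');a=cv2.imread('pics/s1.png')
for k in range(7):
    th=np.radians(-25.7+51.43*k)
    for hw,col in((5.5,(0,0,255)),(14.5,(0,200,0))):
        for n,img,ou,ov in(('top',b,282,170),('side',a,245,220)):
            q=[]
            for y in(-hw,hw):
                X=o+Rz@np.array([45*np.sin(th),y,62+45*np.cos(th)])/1000
                u,v=pix(n,X);q.append((int((u+.5-ou)*8),int((v+.5-ov)*8)))
            cv2.line(img,*q,col,1 if hw>6 else 3); cv2.putText(img,str(k),q[1],0,.6,(255,0,0),2)
m=np.zeros((600,1090,3),np.uint8);m[:400,:520]=a;m[:,525:1085]=b
cv2.imwrite('pics/ov.png',cv2.resize(m,(800,440)))
# jars from top depth
for n,u,v in(('salt',267,214),('honey',380,175),('spice',219,214)): print(n,pt('top',d,u,v).round(3))
```

```text
[[ 0.5357 -0.0455  0.04  ]
 [ 0.5556 -0.1286  0.04  ]
 [ 0.4234 -0.1578  0.04  ]
 [ 0.4052 -0.0731  0.04  ]]
[np.float64(0.0855), np.float64(0.1353), np.float64(0.0867), np.float64(0.1334)]
yaw 12.190091559649964 [ 0.47997132 -0.10124994  0.04      ]
top 245 155 [40. -0. 73.]
top 260 195 [ 23.   1. 103.]
top 285 275 [ 0. -1. 93.]
top 300 325 [-17.  -1. 108.]
top 260 390 [-26.   8.  45.]
top 305 390 [-32.  -1.  77.]
top 300 450 [-44.  -3.  13.]
top 230 285 [ 3. 13. 75.]
top 320 285 [ -2. -13.  72.]
side 265 190 [  4. -25.  65.]
side 165 190 [-28.  -2.  44.]
side 190 210 [-21. -15.  47.]
side 205 100 [-13.  -6.  95.]
side 300 80 [21. -2. 93.]
side 345 165 [38.  2. 37.]
side 70 220 [-62.   0.  32.]
salt [0.458 0.015 0.092]
honey [ 0.55  -0.25   0.093]
spice [0.457 0.124 0.104]
```

View pics/ov.png

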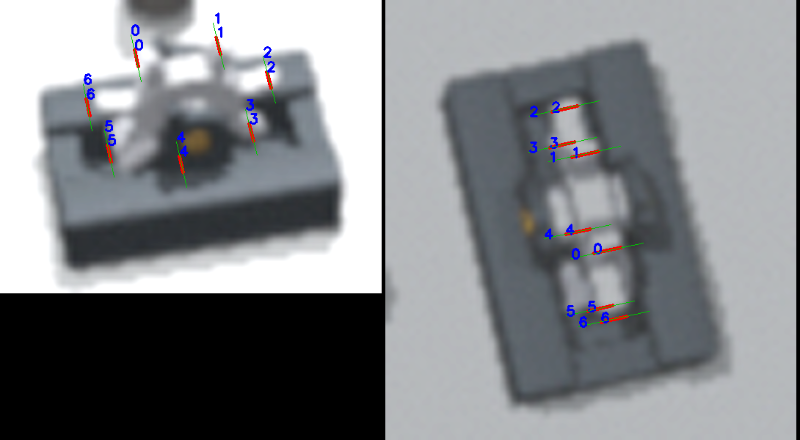

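The teeth match the overlay. The broad one is at index 5, with points (-26,+8,45) and (-21,-15,47) mm, so it needs 2 clicks. I'll use the inner pad of the open gripper's rear finger, with tool y along counter +x.

```bash
cat >> h.py <<'E'
from scipy.spatial.transform import Rotation as Ro
def go(lx,ly,tipz,ntip=.160):
    """tool-frame shift (m) and rotvec (deg) so that rear pad face is at counter-local lx,ly (m), tip at tipz"""
    cx,cy,yaw=np.load('pose.npy');s=robot.observe()
    R=Ro.from_quat(np.roll(s['orientation'],-1))
    e=np.array([np.cos(yaw),np.sin(yaw),0]);n=np.array([-e[1],e[0],0])
    T=np.array([cx,cy,0])+e*(lx+.0425)+n*ly;T[2]=tipz+ntip
    G=Ro.from_matrix(np.array([n,e,[0,0,-1]]).T)
    rv=(R.inv()*G).as_rotvec(degrees=True)
    print('target',T.round(4),'rot/30',(rv/30).round(3),'shift/.4 now',((R.inv().apply(T-s['ee_pos']))/.4).round(4),'after rot',(G.inv().apply(T-s['ee_pos'])/.4).round(4),'F',s['wrist_force'].round(2),'t',s['t'])
E
python3 -c "
from h import *
go(-.034,0,.16)"
```

```text
target [ 0.4883 -0.0995  0.32  ] rot/30 [-0.003  0.002  1.763] shift/.4 now [-1.2119 -0.9604  0.2115] after rot [-1.4973  0.387   0.2098] F [0.02 0.6  0.88] t 0.1
```

Emit:
apply_moves:
  delta_pos:
    - [0, 0, 0]
    - [0, 0, 0]
    - [0, 0, 0]
    - [0, 0, 0]
    - [0, 0, 0]
    - [0, 0, 0]
    - [0, 0, 0]
    - [0, 0, 0]
    - [0, 0, 0]
  twist:
    - [0, 0, 0.22]
    - [0, 0, 0.22]
    - [0, 0, 0.22]
    - [0, 0, 0.22]
    - [0, 0, 0.22]
    - [0, 0, 0.22]
    - [0, 0, 0.22]
    - [0, 0, 0.22]
    - [0, 0, 0]
  grip: [1, 1, 1, 1, 1, 1, 1, 1, 1]

```text
t: 1.0
ee_pos: [0.2105, 0.4534, 0.4042]
orientation: [0.0, 0.627, 0.779, -0.001]
wrist_force: [-0.0, 0.6, -0.1]
finger_gap: 1.002
grip_force: 0.0
```

Emit:
apply_moves:
  delta_pos:
    - [-0.08, 0.02, 0.01]
    - [-0.08, 0.02, 0.01]
    - [-0.08, 0.02, 0.01]
    - [-0.08, 0.02, 0.01]
    - [-0.08, 0.02, 0.01]
    - [-0.08, 0.02, 0.01]
    - [-0.08, 0.02, 0.01]
    - [-0.08, 0.02, 0.01]
    - [-0.08, 0.02, 0.01]
    - [-0.08, 0.02, 0.01]
    - [-0.08, 0.02, 0.01]
    - [-0.08, 0.02, 0.01]
  twist:
    - [0, 0, 0]
    - [0, 0, 0]
    - [0, 0, 0]
    - [0, 0, 0]
    - [0, 0, 0]
    - [0, 0, 0]
    - [0, 0, 0]
    - [0, 0, 0]
    - [0, 0, 0]
    - [0, 0, 0]
    - [0, 0, 0]
    - [0, 0, 0]
  grip: [1, 1, 1, 1, 1, 1, 1, 1, 1, 1, 1, 1]

```text
t: 2.2
ee_pos: [0.3864, 0.0974, 0.3565]
orientation: [-0.0, 0.626, 0.78, 0.0]
wrist_force: [0.6, 0.1, -0.4]
finger_gap: 1.001
grip_force: 0.0
```

```bash
python3 -c "
from h import *
go(-.034,0,.16)"
```

```text
target [ 0.4883 -0.0995  0.32  ] rot/30 [-0.    -0.     0.009] shift/.4 now [-0.5354  0.1427  0.0911] after rot [-0.5348  0.1451  0.0912] F [ 0.62  0.14 -0.35] t 2.2
```

Emit:
apply_moves:
  delta_pos:
    - [-0.08, 0.02, 0.01]
    - [-0.08, 0.02, 0.01]
    - [-0.08, 0.02, 0.01]
    - [-0.08, 0.02, 0.01]
    - [-0.08, 0.02, 0.02]
    - [-0.08, 0.02, 0.02]
    - [-0.055, 0.023, 0.011]
    - [0, 0, 0]
    - [0, 0, 0]
    - [0, 0, 0]
  twist:
    - [0, 0, 0.009]
    - [0, 0, 0]
    - [0, 0, 0]
    - [0, 0, 0]
    - [0, 0, 0]
    - [0, 0, 0]
    - [0, 0, 0]
    - [0, 0, 0]
    - [0, 0, 0]
    - [0, 0, 0]
  grip: [1, 1, 1, 1, 1, 1, 1, 1, 1, 1]

```text
t: 3.2
ee_pos: [0.4863, -0.098, 0.3202]
orientation: [-0.0, 0.629, 0.778, -0.0]
wrist_force: [0.1, 0.9, 0.2]
finger_gap: 1.004
grip_force: 0.0
```

Run:
```python
from h import *
go(-.034,0,.0945)
p,d=cap('side','s2')
a=cv2.imread('pics/s2.png')[150:270,210:340];a=cv2.resize(a,None,fx=6,fy=6,interpolation=2)[:600]
cv2.imwrite('pics/s2c.png',a[:, :780])
```

```text
target [ 0.4883 -0.0995  0.2545] rot/30 [-0.001 -0.001 -0.002] shift/.4 now [-0.0047  0.0042  0.1643] after rot [-0.0046  0.0041  0.1643] F [0.07 0.94 0.17] t 3.2
```

View pics/s2c.png

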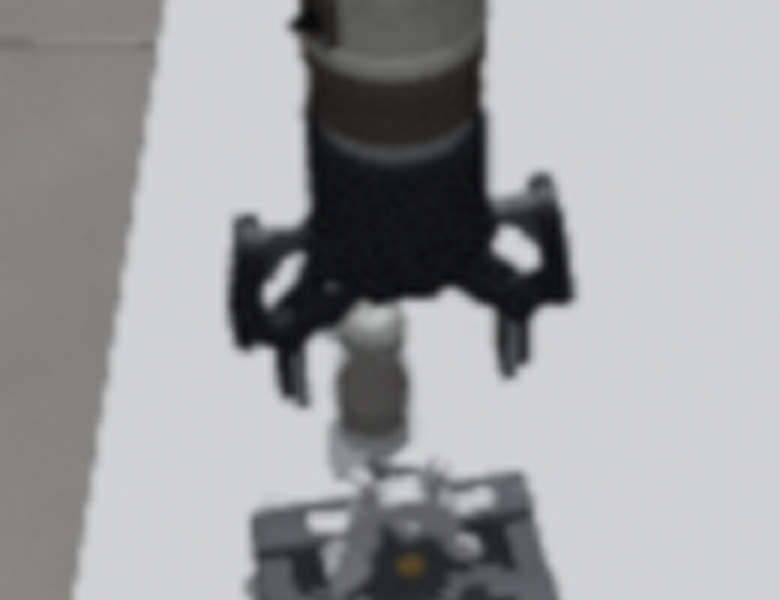

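The rear fingertip is thin and at crop (293,400). It hangs above the near side of the wheel and is clear of everything. I'll lower it behind the near tooth.

Emit:
apply_moves:
  delta_pos:
    - [-0.005, 0.004, 0.03]
    - [0, 0, 0.03]
    - [0, 0, 0.03]
    - [0, 0, 0.03]
    - [0, 0, 0.03]
    - [0, 0, 0.01]
    - [0, 0, 0]
    - [0, 0, 0]
  twist:
    - [0, 0, 0]
    - [0, 0, 0]
    - [0, 0, 0]
    - [0, 0, 0]
    - [0, 0, 0]
    - [0, 0, 0]
    - [0, 0, 0]
    - [0, 0, 0]
  grip: [1, 1, 1, 1, 1, 1, 1, 1]

```text
t: 4.05
ee_pos: [0.489, -0.1003, 0.2565]
orientation: [0.0, 0.629, 0.777, 0.0]
wrist_force: [0.3, -0.2, 0.6]
finger_gap: 1.001
grip_force: 0.0
```

Run:
```python
from h import *
go(-.034,0,.0945)
p,d=cap('side','s3')
d0=np.load('s2.npy')
cx,cy,yaw=np.load('pose.npy')
a=cv2.imread('pics/s3.png')[205:275,235:330];a=cv2.resize(a,None,fx=8,fy=8,interpolation=2)
cv2.imwrite('pics/s3c.png',a)
q=pt('side',d0,210+293/6,150+396/6);print('tip before',q, 'local',Ro.from_euler('z',-yaw).apply(q-[cx,cy,0]))
```

```text
target [ 0.4883 -0.0995  0.2545] rot/30 [ 0.001  0.    -0.006] shift/.4 now [ 0.0025 -0.0012  0.0049] after rot [ 0.0025 -0.0012  0.0049] F [ 0.32 -0.19  0.55] t 4.05
tip before [0.42307773 0.02890733 0.00707219] local [-0.02812732  0.13923595  0.00707219]
```

View pics/s3c.png

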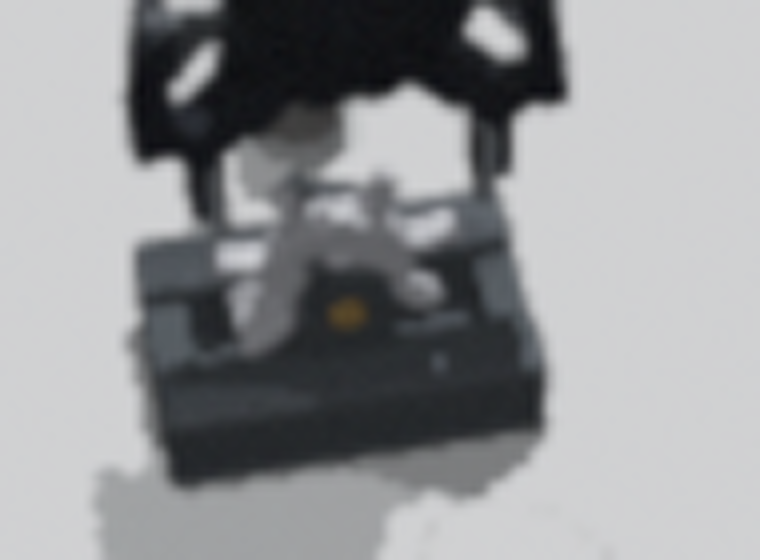

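Run:
```python
from h import *
d=np.load('s3.npy');cx,cy,yaw=np.load('pose.npy')
f=lambda q:(Ro.from_euler('z',-yaw).apply(q-[cx,cy,0])*1000).round()
for u,v in[(202,190),(205,200),(205,207),(205,213),(210,205),(205,217),(197,190),(215,190),(480,150),(487,160),(495,165),(300,185),(345,312)]:
    print(u,v,f(pt('side',d,235+u/8,205+v/8)))
s=robot.observe();T=s['ee_pos'];e=np.array([np.cos(yaw),np.sin(yaw),0])
for k,X in dict(tip=T-e*.0425-[0,0,.16],axle=np.array([cx,cy,.062])-0.025*np.array([-e[1],e[0],0])*1,tooth=np.array([cx,cy,.103])-.02*e).items():
    u,v=pix('side',X);print(k,(u-235)*8,(v-205)*8)
```

```text
202 190 [-41.  -7. 119.]
205 200 [-40.  -5. 110.]
205 207 [-40.  -6. 108.]
205 213 [-40.  -7. 106.]
210 205 [-39. -13. 117.]
205 217 [-41. -10. 108.]
197 190 [-42.  -7. 118.]
215 190 [-37. -14. 125.]
480 150 [ 54. -13. 125.]
487 160 [ 57.  -8. 113.]
495 165 [ 59. -13. 116.]
300 185 [-4. 17. 85.]
345 312 [  4. -25.  63.]
tip 222.8582920261747 214.50580251408633
axle 332.8837241637839 316.5843247771427
tooth 260.29225879973774 194.71507360042438
```

Finger and model agree: inner face about -37 mm, tip as projected. The axle looks about 4 mm further +x than I modelled, so I push slowly and check.

Emit:
apply_moves:
  delta_pos:
    - [0.002, 0, 0.005]
    - [0, 0.008, 0]
    - [0, 0.008, 0]
    - [0, 0.006, 0]
    - [0, 0.006, 0]
    - [0, 0.006, 0]
    - [0, 0.006, 0]
    - [0, 0.006, 0]
    - [0, 0.006, 0]
    - [0, 0.006, 0]
    - [0, 0.006, 0]
    - [0, 0, 0]
  twist:
    - [0, 0, 0]
    - [0, 0, 0]
    - [0, 0, 0]
    - [0, 0, 0]
    - [0, 0, 0]
    - [0, 0, 0]
    - [0, 0, 0]
    - [0, 0, 0]
    - [0, 0, 0]
    - [0, 0, 0]
    - [0, 0, 0]
    - [0, 0, 0]
  grip: [1, 1, 1, 1, 1, 1, 1, 1, 1, 1, 1, 1]

```text
t: 5.3
ee_pos: [0.5145, -0.094, 0.2544]
orientation: [0.001, 0.629, 0.777, 0.001]
wrist_force: [-0.1, 0.7, -0.1]
finger_gap: 1.004
grip_force: 0.2
```

Run:
```python
from h import *
go(-.008,0,.0945)
p,d=cap('side','s4')
a=cv2.imread('pics/s4.png')[205:275,235:330];a=cv2.resize(a,None,fx=8,fy=8,interpolation=2)
cv2.imwrite('pics/s4c.png',a)
```

```text
target [ 0.5137 -0.094   0.2545] rot/30 [ 0.004  0.    -0.005] shift/.4 now [ 0.0005 -0.0019 -0.0003] after rot [ 0.0005 -0.0019 -0.0003] F [-0.12  0.66 -0.13] t 5.3
```

View pics/s4c.png

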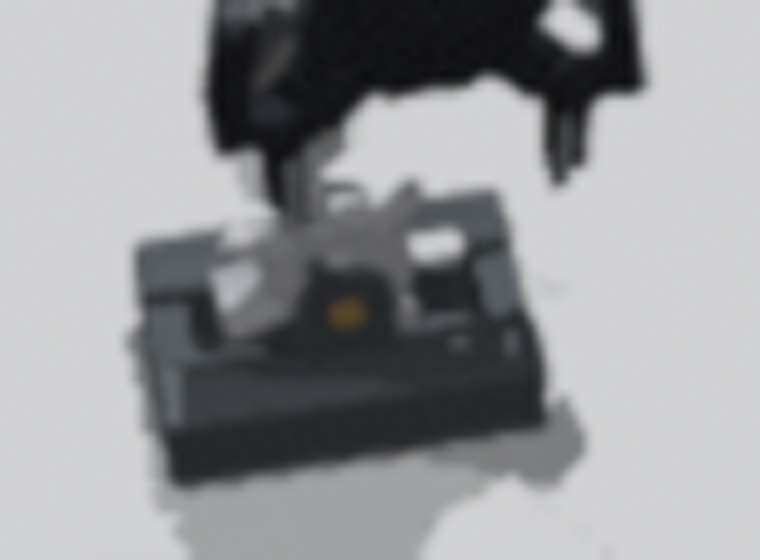

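The wheel is turning: the far tooth leans further out and the broad one has risen to (240,290). The counter hasn't moved. I'll keep pushing over the half-way point.

Emit:
apply_moves:
  delta_pos:
    - [0, 0.005, 0]
    - [0, 0.005, 0]
    - [0, 0.005, 0]
    - [0, 0.005, 0]
    - [0, 0.005, 0]
    - [0, 0.004, 0]
    - [0, 0, 0]
    - [0, 0, 0]
  twist:
    - [0, 0, 0]
    - [0, 0, 0]
    - [0, 0, 0]
    - [0, 0, 0]
    - [0, 0, 0]
    - [0, 0, 0]
    - [0, 0, 0]
    - [0, 0, 0]
  grip: [1, 1, 1, 1, 1, 1, 1, 1]

```text
t: 6.15
ee_pos: [0.5251, -0.0917, 0.2543]
orientation: [0.0, 0.629, 0.777, 0.0]
wrist_force: [-0.6, 0.2, -1.2]
finger_gap: 0.999
grip_force: 0.0
```

Run:
```python
from h import *
go(.003,0,.0945)
p,d=cap('side','s5')
a=cv2.imread('pics/s5.png')[205:275,235:330];a=cv2.resize(a,None,fx=8,fy=8,interpolation=2)
cv2.imwrite('pics/s5c.png',a)
```

```text
target [ 0.5244 -0.0916  0.2545] rot/30 [ 0.001  0.    -0.006] shift/.4 now [ 0.0004 -0.0016 -0.0005] after rot [ 0.0005 -0.0016 -0.0005] F [-0.55  0.16 -1.16] t 6.15
```

View pics/s5c.png

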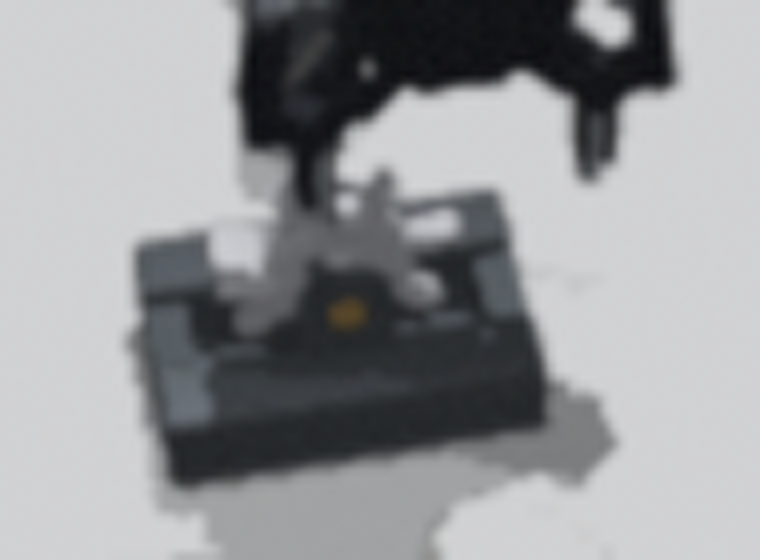

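The first click snapped: the far tooth is at (385,180) and the broad tooth is now at the near side, about (240,245), so one more is needed. I'll lift straight up, go back, lower behind the next tooth and push in the same way.

Emit:
apply_moves:
  delta_pos:
    - [0, 0, -0.005]
    - [0, 0, -0.015]
    - [0, 0, -0.025]
    - [0, 0, -0.03]
    - [0, -0.03, 0]
    - [0, -0.03, 0]
    - [0, -0.033, 0]
    - [0, 0, 0]
    - [0, 0, 0.03]
    - [0, 0, 0.03]
    - [0, 0, 0.015]
    - [0, 0, 0]
  twist:
    - [0, 0, 0]
    - [0, 0, 0]
    - [0, 0, 0]
    - [0, 0, 0]
    - [0, 0, 0]
    - [0, 0, 0]
    - [0, 0, 0]
    - [0, 0, 0]
    - [0, 0, 0]
    - [0, 0, 0]
    - [0, 0, 0]
    - [0, 0, 0]
  grip: [1, 1, 1, 1, 1, 1, 1, 1, 1, 1, 1, 1]

```text
t: 7.4
ee_pos: [0.4881, -0.0992, 0.2524]
orientation: [-0.002, 0.629, 0.777, -0.001]
wrist_force: [0.2, -0.2, -0.0]
finger_gap: 0.998
grip_force: 0.0
```

Run:
```python
from h import *
go(-.034,0,.0945)
cap('side','s6');cap('top','t6')
a,b=cv2.imread('pics/s3.png').astype(int),cv2.imread('pics/s6.png').astype(int)
r=np.s_[225:250,265:295]  # wheel region; broad tooth now up
print('diff s6 vs s3',abs(a-b)[r].mean(),'s6 vs s5',abs(cv2.imread('pics/s5.png').astype(int)-b)[r].mean())
r=np.s_[255:266,255:300]
print('base',abs(a-b)[r].mean())
```

```text
target [ 0.4883 -0.0995  0.2545] rot/30 [-0.006 -0.003 -0.005] shift/.4 now [-0.0007  0.0002 -0.0053] after rot [-0.0007  0.0002 -0.0053] F [ 0.2  -0.25 -0.02] t 7.4
diff s6 vs s3 6.274222222222222 s6 vs s5 8.40311111111111
base 1.5912457912457914
```

Run:
```python
from h import *
cx,cy,yaw=np.load('pose.npy');Rz=Ro.from_euler('z',yaw)
for f in('side0','s5','s6'):
  d=np.load(f+'.npy')
  for k,th in((0,-25.7),(6,-77.1),(5,-128.6)):
    t=np.radians(th)
    for y in(-11,0,):
      X=np.array([3+42*np.sin(t),y,62+42*np.cos(t)])
      u,v=pix('side',Rz.apply(X/1000)+[cx,cy,0])
      q=Rz.inv().apply(pt('side',d,round(u),round(v))-[cx,cy,0])*1000
      print(f,k,'want',X.round(),'got',q.round())
```

```text
side0 0 want [-15. -11. 100.] got [-14.  -0.  86.]
side0 0 want [-15.   0. 100.] got [-17.  -4. 104.]
side0 6 want [-38. -11.  71.] got [-36.  13.  40.]
side0 6 want [-38.   0.  71.] got [-37.  -5.  75.]
side0 5 want [-30. -11.  36.] got [-29. -11.  35.]
side0 5 want [-30.   0.  36.] got [-30.  -6.  43.]
s5 0 want [-15. -11. 100.] got [-13.   3.  82.]
s5 0 want [-15.   0. 100.] got [-17.  -4. 104.]
s5 6 want [-38. -11.  71.] got [-39. -12.  71.]
s5 6 want [-38.   0.  71.] got [-38.  -8.  79.]
s5 5 want [-30. -11.  36.] got [-26.   8.  10.]
s5 5 want [-30.   0.  36.] got [-30.  -2.  39.]
s6 0 want [-15. -11. 100.] got [-13.   3.  82.]
s6 0 want [-15.   0. 100.] got [-17.  -5. 105.]
s6 6 want [-38. -11.  71.] got [-39. -14.  73.]
s6 6 want [-38.   0.  71.] got [-38.  -9.  80.]
s6 5 want [-30. -11.  36.] got [-26.   9.   9.]
s6 5 want [-30.   0.  36.] got [-30.  -1.  37.]
```

Depth confirms the broad tooth went from position 5 to 6, so exactly one click is left. I'll repeat the same push.

Emit:
apply_moves:
  delta_pos:
    - [0, 0, -0.005]
    - [0, 0.008, 0]
    - [0, 0.008, 0]
    - [0, 0.006, 0]
    - [0, 0.006, 0]
    - [0, 0.006, 0]
    - [0, 0.006, 0]
    - [0, 0.006, 0]
    - [0, 0.006, 0]
    - [0, 0.006, 0]
    - [0, 0.006, 0]
    - [0, 0, 0]
  twist:
    - [0, 0, 0]
    - [0, 0, 0]
    - [0, 0, 0]
    - [0, 0, 0]
    - [0, 0, 0]
    - [0, 0, 0]
    - [0, 0, 0]
    - [0, 0, 0]
    - [0, 0, 0]
    - [0, 0, 0]
    - [0, 0, 0]
    - [0, 0, 0]
  grip: [1, 1, 1, 1, 1, 1, 1, 1, 1, 1, 1, 1]

```text
t: 8.7
ee_pos: [0.5145, -0.094, 0.2564]
orientation: [0.001, 0.629, 0.777, 0.001]
wrist_force: [-1.5, -0.3, 0.4]
finger_gap: 0.997
grip_force: 0.2
```

Emit:
apply_moves:
  delta_pos:
    - [0, 0.005, 0]
    - [0, 0.005, 0]
    - [0, 0.005, 0]
    - [0, 0.005, 0]
    - [0, 0.005, 0]
    - [0, 0.004, 0]
    - [0, 0, 0]
    - [0, 0, 0]
  twist:
    - [0, 0, 0]
    - [0, 0, 0]
    - [0, 0, 0]
    - [0, 0, 0]
    - [0, 0, 0]
    - [0, 0, 0]
    - [0, 0, 0]
    - [0, 0, 0]
  grip: [1, 1, 1, 1, 1, 1, 1, 1]

```text
t: 9.5
ee_pos: [0.5251, -0.0917, 0.2563]
orientation: [0.0, 0.629, 0.777, 0.0]
wrist_force: [-0.6, -0.5, -0.2]
finger_gap: 0.998
grip_force: 0.0
```

Emit:
apply_moves:
  delta_pos:
    - [0, 0, -0.005]
    - [0, 0, -0.015]
    - [0, 0, -0.025]
    - [0, 0, -0.03]
    - [0, 0, -0.06]
    - [0, 0, -0.06]
    - [0, 0, -0.06]
    - [0, 0, -0.02]
    - [0, 0, 0]
    - [0, 0, 0]
  twist:
    - [0, 0, 0]
    - [0, 0, 0]
    - [0, 0, 0]
    - [0, 0, 0]
    - [0, 0, 0]
    - [0, 0, 0]
    - [0, 0, 0]
    - [0, 0, 0]
    - [0, 0, 0]
    - [0, 0, 0]
  grip: [1, 1, 1, 1, 1, 1, 1, 1, 1, 1]

```text
t: 10.5
ee_pos: [0.5247, -0.0917, 0.3658]
orientation: [-0.0, 0.629, 0.777, -0.0]
wrist_force: [-0.4, 0.2, 0.4]
finger_gap: 1.004
grip_force: 0.0
```

Run:
```python
from h import *
cx,cy,yaw=np.load('pose.npy');Rz=Ro.from_euler('z',yaw)
cap('side','s7');d=np.load('s7.npy')
for k,th in((1,25.7),(0,-25.7),(6,-77.1),(5,-128.6)):
    t=np.radians(th)
    for y in(-11,0,):
      X=np.array([3+42*np.sin(t),y,62+42*np.cos(t)])
      u,v=pix('side',Rz.apply(X/1000)+[cx,cy,0])
      q=Rz.inv().apply(pt('side',d,round(u),round(v))-[cx,cy,0])*1000
      print(k,'want',X.round(),'got',q.round())
a=cv2.imread('pics/s7.png')[190:275,235:330];cv2.imwrite('pics/s7c.png',cv2.resize(a,None,fx=7,fy=7,interpolation=2))
```

```text
1 want [ 21. -11. 100.] got [24.  4. 81.]
1 want [ 21.   0. 100.] got [ 20.  -3. 103.]
0 want [-15. -11. 100.] got [-15. -12. 100.]
0 want [-15.   0. 100.] got [-16.  -2. 101.]
6 want [-38. -11.  71.] got [-36.  18.  34.]
6 want [-38.   0.  71.] got [-37.  -5.  75.]
5 want [-30. -11.  36.] got [-27.   7.  12.]
5 want [-30.   0.  36.] got [-30.  -2.  39.]
```

View pics/s7c.png

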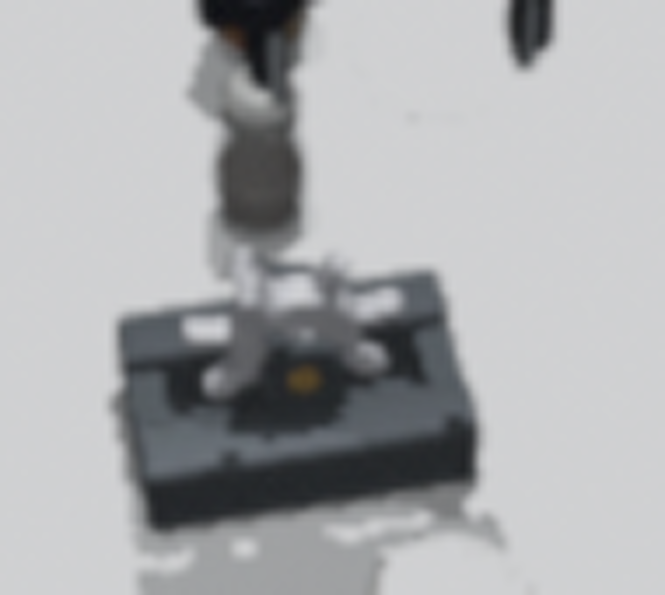

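The broad tooth is now the near top tooth, at about (245,280), and depth shows it at (-15,-12,100) mm. The gripper is clear and the counter hasn't moved.

```bash
python3 -c "
from cell import robot
print(robot.job_done())"
```

```text
the job is handed in; nothing more can be done
None
```

The job is handed in: two gentle clicks brought the broad tooth in line with the index fins, confirmed by the camera's depth readings, with no sign that the counter or jars moved; the hand-in gave no verdict.

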